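Load the penny press feed tongue and cam-lock it at its mark

ROBOT

A 7-joint arm with a two-finger parallel gripper is mounted at the origin on the work surface. World frame = base frame: x ahead of the robot, y to its left, z up, the work surface at z = 0. Lengths are in m, angles in rad, forces in N, time in s.
With the tool pointing down it reaches from about 0.425 to 0.8 m from the base axis. Payload 8.3 kg.
Tool frame: the origin (TCP) lies at the very end of the fingers, on their centre line; the grasp point (between the pads) lies 19 mm behind it; z points along the fingers, y is the line along which they close (so a half turn about z gives the same grasp; the last joint's range is limited). The gripper opens to 85 mm and grips with 20 to 120 N. Pads are 22 mm wide; open, the fingers measure 114 mm over their backs; the gripper's body (76 mm by 85 mm) begins 54 mm behind the grasp point. The pads swing forward as they close: fully open they stand 13 mm farther back than shut.
Start: joints at [-1.305, 0.383, 0.016, 1.37, -0.006, 1.388, -0.046], TCP at [0.202, 0.592, 0.231] pointing down, gripper open.
Joint ranges: [-2.95, 2.95], [-0.25, 2.06], [-1.52, 1.56], [0.18, 2.33], [-1.44, 4.58], [0.02, 2.06], [-3.01, 3.01]. Speed limits (rad/s): [2.39, 2.39, 3.01, 3.01, 3.14, 3.14, 3.14].

INTERFACE

Orientations are given as a rotation vector (axis times angle).
In Python, from plant import r, camera, calibration, boxes_of, regions_of gives the robot as it stands. The module is installed in compiled form; this text tells all that it offers.
- The arm moves only by the shell command python3 -m creep 'ROWS' [FORCE]. ROWS is JSON, a list of rows, each a list of 7 numbers: the shift along the tool's x, y, z in m, then the turn, a rotation vector about the tool's x, y, z in degrees, then the opening, from 0 (shut) to 1 (fully open). In form: [[x, y, z, wx, wy, wz, gripper], ...]. A call has 1 to 10 rows; each row shifts and turns the commanded pose from where the row before left it, along the tool's axes as they then stand; what a row does not reach is not made up. A row lasts 1/8 s, in which the tool goes at most 62.5 mm and 10.7 degrees, less where a joint would pass 70% of its speed; a pose out of reach is approached as far as the arm can. A call is refused whole if a number of a shift passes 0.0625 or a number of a turn 10.7, either way. A call with a gripper value outside its range is refused whole. The fingers move at their own pace and stop on an object; FORCE is the grip in N (left out, the last holds). Time passes only in rows, so rows that do not move let the fingers close. It gives the time, the measured TCP pose, the force, the opening and the grip force at its end, in the units of the state.
- r.sense(): the state, without advancing time (a new reading comes with each control period).
- camera(name): name is "side" or "top"; returns (picture, depth): 420x560x3 uint8, red, green, blue; 420x560 float32, m along the optical axis (not along the pixel's ray), 0 where there is no reading.
- calibration(name): a dict with "vfov" (degrees; the focal length in pixels is half the picture's height over the tangent of half this angle, whatever the lens; pixels are square), "cx", "cy" (the principal point, pixels), "world_from_camera" (4x4, takes a point from camera to world coordinates). Camera axes: x right, y down, z forward; pixel columns grow to the right and rows downward; lengths in m; the calibration is good to about 2 mm. A picture is of the moment at which its call begins. calibration takes no time and is no camera call.
- r.sign_off(): hands the job in; it is judged then, once.
Trained networks look in the newest picture that a camera, given by its name, has taken for a name from the list of things; names that differ only in an ending like _2 or _b are one class to them, and where a whole thing is asked for, a point or a joint stands for the part that bears it (a point fixed in the world has none). Each returns a list of dicts, best first, with "conf" (0 to 1); they miss things now and then, are a little off and sometimes report something else, mostly with a low value. They report only what shows in the picture. A call takes as long as a camera call.
- boxes_of(camera, target): "point" ([x, y, z] in m, in world coordinates, good to about 4 mm: the middle of the surface that is visible of it).
- regions_of(camera, target): "mask" (420x560 bool, what is visible of it).
The state is a dict: "t": time; "qpos": joint angles; "joint_velocities": joint speeds; "effort": joint torques, N m; "tcp_pos": TCP position; "tool_rot": TCP orientation; "ft_force": force on the tool from outside, world axes, zero at the start; "wrist_torque": the same for the moment, N m; "width": finger opening in m; "grip_force": force on a finger pad.
Only numpy, scipy, OpenCV 4.12 (cv2) and the standard library are available. Lean on these libraries where they do the work, as an engineer would, in place of code of your own. Each camera call takes 0.05 s, during which the arm holds its last target. There are 200 camera calls.

TASK

Drop the two die plugs one by one into the bores of the penny press's feed tongue, the brass one in the bore nearer the press head and the dark steel one in the bore nearer the black T-grip, each fully home. Then, with the red cam lever still open, push the tongue by its T-grip towards the press head until its index line lies over the red mark band, pause there briefly, and holding it there slide the cam lever fully closed against the T-grip's stem. Finish while still pinching the stem and lever, holding the tongue at the mark (its spring would draw it back), and leave the other things on the shelf undisturbed.

Things in the scene. Friction and masses are not known exactly. Their poses are not given: they have to be found in the camera images.
- brass_die: brass cylindrical die plug, 24 mm diameter, 60 mm tall, about 200 g, chamfered foot, standing on the shelf; origin at the centre of its underside, z up its axis
- steel_die: dark steel cylindrical die plug, 24 mm diameter, 60 mm tall, about 200 g, chamfered foot, standing on the shelf; origin at the centre of its underside, z up its axis
- bore_press (a point): mouth centre of the bore nearer the press head (brass dots beside it), 27 mm diameter, 18 mm deep, in the top (48 mm above the shelf) of the 50 mm wide feed tongue; moves with the tongue. A seated die stands 42 mm proud. The bores are 45 mm apart along the tongue (this point's y axis): grip a die with fingers closing along this point's x axis; both sides are free
- bore_handle (a point): mouth centre of the bore nearer the T-grip (dark steel dots beside it), 27 mm diameter, 18 mm deep; axes as for bore_press; it lies 55 mm ahead (+y) of the rear face of the T-grip's crossbar
- tongue: sprung sliding feed tongue, with black T-grip (z 44 to 85 mm). y axis: along travel to the press head; x: across, to the lever side (away from robot). Origin: 44 mm above shelf, on the crossbar's rear face. Crossbar x +-47, y 0 to 10 mm; stem (tongue_c0) x -21 to 9, y -40 to 0 mm. Push the crossbar, fingers astride stem and lever; a hand at x = 0 closing along x then shuts the lever and grips
- cam_lever: red tab of the cam lever beside the stem, 12 mm thick (x), 30 mm along y, 34 mm tall; origin at the lower edge's centre of the face towards the stem, 51 mm above the shelf. It slides along the tongue's x: 0.021 in its frame = open, 0.009 = closed against the stem; takes about 5 N, stays where left. Stem plus lever: 54 mm across open, 42 mm closed (x -21 to +21 mm)
- index_line (a point): white index line on the side of the tongue away from the robot, 3 mm wide along y, moving with the tongue; y axis along the travel (0 to 90 mm from its start). A spring draws the tongue back, about 2 N at the start and 4 N at 60 mm; even with the cam closed it returns when let go
- mark_band (a point): red length-mark band on the press base beside the tongue, 10 mm wide along y; the tongue is at its mark when index_line has the same y as this point in this point's frame
- tin: bystander: screw-top tin canister, 84 mm diameter, 105 mm tall; origin under its centre
- fob: bystander: pewter shamrock keyring fob lying flat, about 75 mm long, 6 mm thick; origin at the shamrock's underside
- sheep: bystander: ceramic sheep figurine, about 70 mm long, 70 mm tall; origin under its centre
- stopper: bystander: green glass bottle stopper, 38 mm diameter, 45 mm tall; origin under its centre
- token_dish: bystander: small blue dish of copper tokens, 90 mm diameter, 25 mm tall; origin under its centre

How it is judged:
By the outcome, as a careful person would: the job done as asked, in the order asked, and still so for the second after the job is handed in, while the arm keeps its last pose, push and grip.
It also fails if it takes over 61 s, if anything falls off the work surface, if the arm or the gripper's body presses on something with over 40 N, if the wrist force passes 120 N, or if a joint passes its speed limit or range.

## Working session

There is one attempt and no reset: what is moved stays moved. The work goes in short steps, Python scripts to look and compute and a shell command to move; the robot and the scene stay as the last step left them, time stands still between calls to the robot, and variables do not carry over. Pictures are saved under pics/ and viewed, at most 14 in all, crops included, and the job is handed in when it is done.

```bash
mkdir -p pics
cat > h.py <<'E'
import numpy as np, cv2
from plant import r, camera, calibration, boxes_of, regions_of
from scipy.spatial.transform import Rotation as R
def cloud(name,depth):
    c=calibration(name); f=210/np.tan(np.radians(c["vfov"])/2)
    v,u=np.mgrid[0:420,0:560]
    p=np.stack([(u-c["cx"])/f*depth,(v-c["cy"])/f*depth,depth],-1)
    T=np.array(c["world_from_camera"]); return p@T[:3,:3].T+T[:3,3]
E
python3 - <<'E'
from h import *
s=r.sense(); print({k:np.round(v,3) for k,v in s.items()}); print(R.from_rotvec(s['tool_rot']).as_matrix().round(3))
for n in ("top","side"):
    im,d=camera(n); np.savez(f"{n}.npz",im=im,d=d)
    cv2.imwrite(f"pics/{n}0.png",im[...,::-1])
    for t in "brass_die steel_die bore_press bore_handle tongue cam_lever index_line mark_band tin fob sheep stopper token_dish".split():
        print(n,t,[(np.round(b["point"],4).tolist(),round(b["conf"],2)) for b in boxes_of(n,t)[:2]])
E
```

```text
{'t': np.float64(0.0), 'qpos': array([-1.305,  0.384,  0.016,  1.371, -0.006,  1.388, -0.047]), 'joint_velocities': array([ 0.002,  0.001, -0.001,  0.002, -0.001, -0.002, -0.001]), 'effort': array([-0.0000e+00, -6.2759e+01,  8.4400e-01, -3.7183e+01,  1.6000e-02,
        1.4000e-02,  0.0000e+00]), 'tcp_pos': array([0.202, 0.591, 0.23 ]), 'tool_rot': array([-5.140e-01, -3.099e+00,  3.000e-03]), 'ft_force': array([-0.079,  0.206,  0.379]), 'wrist_torque': array([ 0.008, -0.021, -0.014]), 'grip_force': np.float64(0.0), 'width': np.float64(0.085)}
[[-0.946  0.323 -0.001]
 [ 0.323  0.946 -0.002]
 [-0.    -0.002 -1.   ]]
top brass_die [([0.7859, -0.111, 0.0616], 0.64), ([0.4831, -0.2286, 0.0598], 0.54)]
top steel_die []
top bore_press [([0.5931, 0.0315, 0.0509], 0.56)]
top bore_handle [([0.5944, 0.0371, 0.0527], 0.93)]
top tongue [([0.5915, 0.0345, 0.0518], 0.77), ([0.7199, -0.3034, 0.105], 0.59)]
top cam_lever [([0.6087, -0.0449, 0.0838], 0.49)]
top index_line [([0.5948, 0.0328, 0.0518], 0.69)]
top mark_band []
top tin [([0.7173, -0.3024, 0.1067], 0.78), ([0.3496, 0.3434, 0.0078], 0.22)]
t
[... 226 characters left out ...]
.3447, 0.0091], 0.66)]
side brass_die [([0.4809, -0.2373, 0.0467], 0.82), ([0.7069, -0.3254, 0.1004], 0.54)]
side steel_die [([0.5058, -0.3518, 0.0452], 0.54)]
side bore_press [([0.5904, -0.0225, 0.048], 0.96), ([0.3453, 0.3425, 0.0064], 0.7)]
side bore_handle [([0.5873, -0.0232, 0.0475], 0.76)]
side tongue [([0.588, -0.024, 0.0443], 0.62)]
side cam_lever []
side index_line [([0.5848, -0.0217, 0.0494], 0.89), ([0.4466, 0.4612, 0.0141], 0.38)]
side mark_band []
side tin [([0.7103, -0.326, 0.1019], 0.75)]
side fob []
side sheep [([0.7852, -0.1154, 0.0518], 0.59)]
side stopper [([0.5911, -0.0236, 0.0472], 0.71), ([0.808, 0.0275, 0.0172], 0.54)]
side token_dish [([0.4456, 0.4601, 0.0136], 0.94)]
```

View pics/top0.png

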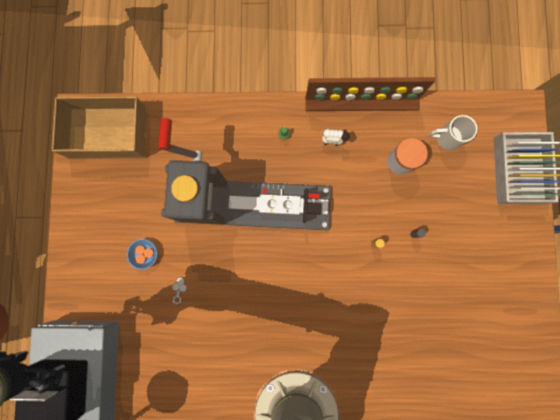

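View pics/side0.png

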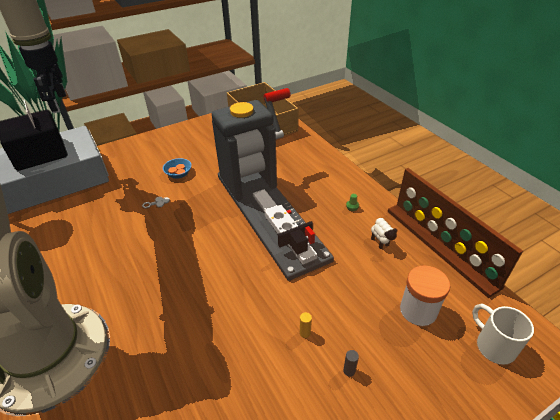

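The top view shows the press with its head at left (185,190), bores at about (273,204) and (289,205), grip and red lever near (315,198). The brass die is at (380,243) and the steel die at (419,232). The side view agrees.

Run:
```python
from h import *
for n,boxes in (("top",((368,232,394,256),(408,220,432,242))),("side",((295,308,318,345),(340,345,362,380)))):
    z=np.load(n+".npz"); P=cloud(n,z["d"])
    for a,b,c,d in boxes:
        q=P[b:d,a:c].reshape(-1,3); 
        t=q[(q[:,2]>.054)&(q[:,2]<.07)]; s=q[(q[:,2]>.015)&(q[:,2]<.052)]
        print(n,"top",len(t),t.mean(0).round(4),(t.min(0)+t.max(0))[:2]/2,"side",len(s),s.mean(0).round(4))
z=np.load("top.npz");P=cloud("top",z["d"]);im=z["im"]
q=P[170:240,205:335]; pi=im[170:240,205:335].astype(int)
zz=q[...,2]; print("hist z",np.histogram(zz,bins=np.arange(0,.1,.004)))
white=(pi.min(-1)>150)&(zz>.04)&(zz<.056)
red=(pi[...,0]>120)&(pi[...,1]<60)&(zz>.0)
w=q[white]; rect=cv2.minAreaRect((w[:,:2]*1000).astype(np.float32)); print("white",len(w),w.mean(0),rect)
bar=q[(zz>.075)&(zz<.095)&(pi.max(-1)<90)]; rect=cv2.minAreaRect((bar[:,:2]*1000).astype(np.float32)); print("bar",len(bar),bar.mean(0),rect)
lab=cv2.connectedComponentsWithStats(red.astype(np.uint8))
for i in range(1,lab[0]):
    m=lab[1]==i
    if m.sum()>3: print("red",m.sum(),q[m].mean(0).round(4),lab[2][i],lab[3][i]+[205,170])
cv2.imwrite("pics/c1.png",cv2.resize(im[175:235,235:335,::-1],None,fx=8,fy=8,interpolation=cv2.INTER_CUBIC)[:480,:800])
s=np.load("side.npz")["im"]; cv2.imwrite("pics/c2.png",cv2.resize(s[190:280,240:345,::-1],None,fx=6,fy=6,interpolation=cv2.INTER_CUBIC))
```

```text
top top 61 [ 0.4831 -0.2312  0.0601] [ 0.48283481 -0.23205096] side 26 [ 0.4817 -0.2239  0.0328]
top top 63 [ 0.5125 -0.3463  0.0593] [ 0.51237701 -0.34721353] side 40 [ 0.5108 -0.3383  0.0335]
side top 113 [ 0.48   -0.2328  0.0605] [ 0.48038123 -0.23195047] side 109 [ 0.4756 -0.2388  0.0341]
side top 137 [ 0.5091 -0.3472  0.0607] [ 0.5096492  -0.34650545] side 124 [ 0.5035 -0.3521  0.034 ]
hist z (array([1708,  126,    7,  123, 1464, 1537,  171,  107,   42,  216,  283,
        361,  291,   26,   17,   11,   21,   20,   17,   16,  140,  179,
         43,   28]), array([0.   , 0.004, 0.008, 0.012, 0.016, 0.02 , 0.024, 0.028, 0.032,
       0.036, 0.04 , 0.044, 0.048, 0.052, 0.056, 0.06 , 0.064, 0.068,
       0.072, 0.076, 0.08 , 0.084, 0.088, 0.092, 0.096]))
white 664 [0.59381711 0.04007159 0.04721218] ((592.8634033203125, 16.46092987060547), (213.0760498046875, 50.17061233520508), 87.49630737304688)
bar 302 [0.58730231 0.00940316 0.08477344] ((601.6473388671875, 95.06733703613281), (122.99242401123047, 319.759521484375), 0.7985056638717651)
red 8 [0.6363 0.0911 0.0261] [59 19  2  4  8] [264.5 190.5]
red 49 [ 0.61   -0.0455  0.1036] [103  23  12   6  49] [313.36734694 195.57142857]
```

View pics/c1.png

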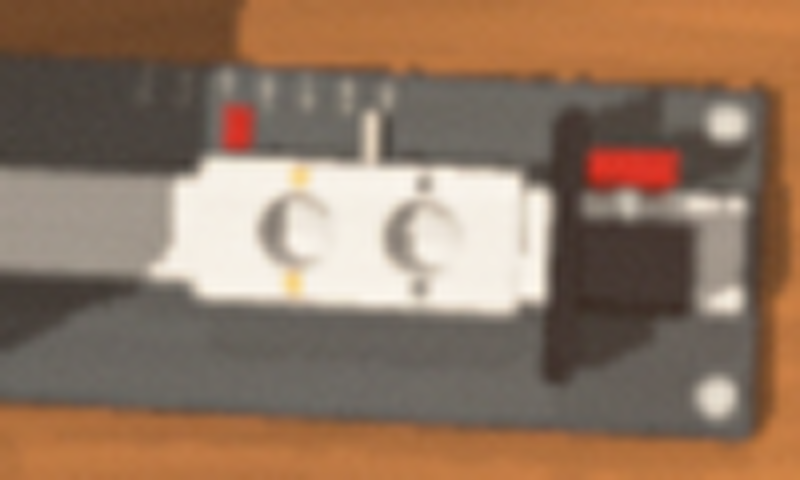

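View pics/c2.png

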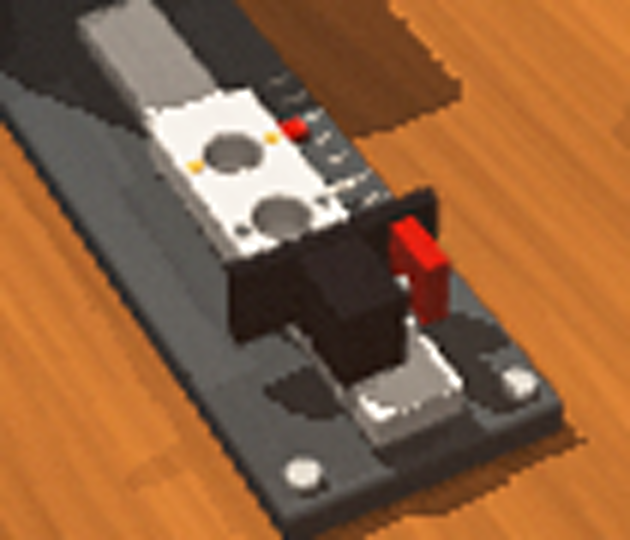

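```bash
cat >> h.py <<'E'
def at_z(name,u,v,z):
    c=calibration(name); f=210/np.tan(np.radians(c["vfov"])/2); T=np.array(c["world_from_camera"])
    d=T[:3,:3]@np.array([(u-c["cx"])/f,(v-c["cy"])/f,1]); o=T[:3,3]
    return o+d*(z-o[2])/d[2]
E
python3 - <<'E'
from h import *
P={n:cloud(n,np.load(n+".npz")["d"]) for n in("top","side")}
C={"top":(8,235,175),"side":(6,240,190)}
def pt(n,x,y,z):
    s,a,b=C[n]; u,v=(x+.5)/s-.5+a,(y+.5)/s-.5+b
    return at_z(n,u,v,z).round(4), P[n][round(v),round(u)].round(4)
for n,l in (("top",dict(bp=(296.5,231.5,.048),bh=(422,236.5,.048),bd1=(301,176,.048),bd2=(292,287,.048),sd1=(424,184,.048),sd2=(420,289,.048),idx=(371,135,.048),idx2=(372,118,.03),mark=(237,127,.026),barL=(575,110,.085),barR=(555,380,.085),w1=(205,160,.048),w2=(522,172,.048),w3=(195,298,.048),w4=(518,312,.048),base1=(745,438,.02),base0=(5,402,.02),lever=(633,168,.085))),
 ("side",dict(bp=(233.5,152.5,.048),bh=(283,216,.048),bd1=(272,139,.048),bd2=(195,167,.048),idx=(352,184,.03),mark=(295,129,.026)))):
    for k,v in l.items(): print(n,k,*pt(n,*v))
print([ (n,np.array(calibration(n)["world_from_camera"])[:3,3].round(3)) for n in P])
E
```

```text
top bp [0.5951 0.0695 0.048 ] [0.5959 0.0689 0.0289]
top bh [0.5933 0.0246 0.048 ] [0.5959 0.0252 0.0296]
top bd1 [0.6152 0.068  0.048 ] [0.6136 0.0685 0.0498]
top bd2 [0.5751 0.0711 0.048 ] [0.5763 0.0713 0.0479]
top sd1 [0.6122 0.0238 0.048 ] [0.611  0.0226 0.048 ]
top sd2 [0.5744 0.0253 0.048 ] [0.5736 0.0255 0.0462]
top idx [0.63   0.0428 0.048 ] [0.6339 0.0426 0.0315]
top idx2 [0.6391 0.0425 0.03  ] [0.6398 0.0426 0.0317]
top mark [0.6365 0.092  0.026 ] [0.6376 0.0926 0.0268]
top barL [ 0.633  -0.0279  0.085 ] [ 0.6333 -0.0264  0.0883]
top barR [ 0.5391 -0.0204  0.085 ] [ 0.5408 -0.0219  0.0633]
top w1 [0.621  0.1026 0.048 ] [0.6199 0.1031 0.0472]
top w2 [ 0.6166 -0.0113  0.048 ] [ 0.6204 -0.0131  0.022 ]
top w3 [0.5711 0.1059 0.048 ] [0.5735 0.1073 0.0188]
top w4 [ 0.5661 -0.0096  0.048 ] [ 0.5676 -0.0101  0.0196]
top base1 [ 0.5228 -0.0932  0.02  ] [ 0.5239 -0.0944  0.0175]
top base0 [0.5355 0.177  0.02  ] [ 0.5364  0.1802 -0.0017]
top lever [ 0.6127 -0.0478  0.085 ] [ 0.6118 -0.0489  0.0822]
side bp [0.5935 0.0713 0.048 ] [0.5978 0.0817 0.0376]
side bh [0.5916 0.0262 0.048 ] [0.5992 0.0377 0.0329]
side bd1 [0.6123 0.0699 0.048 ] [0.6115 0.0682 0.0489]
side bd2 [0.5746 0.072  0.048 ] [0.5754 0.0738 0.0477]
side idx [0.6372 0.0433 0.03  ] [0.6374 0.0448 0.0296]
side mark [0.6367 0.0908 0.026 ] [0.6371 0.0902 0.0266]
[('top', array([0.46 , 0.044, 1.145])), ('side', array([ 0.208, -0.62 ,  0.786]))]
```

```bash
cat >> h.py <<'E'
def plan(*wps,n=None,pos=None,th=None):
    """wps: (x,y,z,heading deg). prints rows from the measured pose"""
    s=r.sense(); M=R.from_rotvec(s["tool_rot"]).as_matrix(); p=np.array(s["tcp_pos"])
    th=np.degrees(np.arctan2(M[1,1],M[0,1])); print("t",round(s["t"],2),"pos",p.round(4),"th",round(th,2),"tilt",M[:2,2].round(4),"w",round(s["width"],4),"F",np.round(s["ft_force"],1),"grip",round(s["grip_force"],1))
    for w in wps:
        q=np.array(w[:3]); dth=(w[3]-th+180)%360-180
        k=int(max(1,np.ceil(np.linalg.norm(q-p)/.058),np.ceil(abs(dth)/10.5)))
        for i in range(k):
            a=np.radians(th); d=(q-p)/k
            print([round(float(v),4) for v in (-np.sin(a)*d[0]+np.cos(a)*d[1],np.cos(a)*d[0]+np.sin(a)*d[1],-d[2])]+[0,0,round(-dth/k,2)]); th+=dth/k
        p=q
E
python3 -c "
from h import *
plan((.385,.22,.23,30),(.46,0,.21,-2.45),(.4817,-.232,.13,-2.45))"
```

```text
t 1.4 pos [0.2017 0.5915 0.2313] th 71.17 tilt [-0.0001 -0.0001] w 0.0856 F [ 0.3  0.6 -0.5] grip 0.0
[-0.0367, -0.0366, 0.0002, 0, 0, np.float64(5.15)]
[-0.0398, -0.0331, 0.0002, 0, 0, np.float64(5.15)]
[-0.0426, -0.0294, 0.0002, 0, 0, np.float64(5.15)]
[-0.0451, -0.0255, 0.0002, 0, 0, np.float64(5.15)]
[-0.0472, -0.0213, 0.0002, 0, 0, np.float64(5.15)]
[-0.0489, -0.017, 0.0002, 0, 0, np.float64(5.15)]
[-0.0502, -0.0126, 0.0002, 0, 0, np.float64(5.15)]
[-0.0512, -0.008, 0.0002, 0, 0, np.float64(5.15)]
[-0.0456, -0.009, 0.004, 0, 0, np.float64(6.49)]
[-0.0463, -0.0038, 0.004, 0, 0, np.float64(6.49)]
[-0.0465, 0.0015, 0.004, 0, 0, np.float64(6.49)]
[-0.046, 0.0067, 0.004, 0, 0, np.float64(6.49)]
[-0.0449, 0.0119, 0.004, 0, 0, np.float64(6.49)]
[-0.0462, 0.0063, 0.016, 0, 0, np.float64(-0.0)]
[-0.0462, 0.0063, 0.016, 0, 0, np.float64(-0.0)]
[-0.0462, 0.0063, 0.016, 0, 0, np.float64(-0.0)]
[-0.0462, 0.0063, 0.016, 0, 0, np.float64(-0.0)]
[-0.0462, 0.0063, 0.016, 0, 0, np.float64(-0.0)]
```

```bash
python3 -m creep '[[-0.0367,-0.0366,0,0,0,5.15,1],[-0.0398,-0.0331,0,0,0,5.15,1],[-0.0426,-0.0294,0,0,0,5.15,1],[-0.0451,-0.0255,0,0,0,5.15,1],[-0.0472,-0.0213,0,0,0,5.15,1],[-0.0489,-0.017,0,0,0,5.15,1],[-0.0502,-0.0126,0,0,0,5.15,1],[-0.0512,-0.008,0,0,0,5.15,1]]' 40
python3 -c "
from h import *
plan((.46,0,.21,-2.45),(.4817,-.232,.13,-2.45))"
```

```text
t: 2.4
tcp_pos: [0.3855, 0.2184, 0.2316]
tool_rot: [1.576, 2.718, 0.002]
ft_force: [0.7, 0.2, 0.0]
width: 0.0858
grip_force: 0.0
t 2.4 pos [0.3855 0.2184 0.2316] th 29.8 tilt [0.0005 0.0008] w 0.0858 F [0.7 0.2 0. ] grip 0.0
[-0.0566, -0.011, 0.0054, 0, 0, np.float64(8.06)]
[-0.0576, -0.0029, 0.0054, 0, 0, np.float64(8.06)]
[-0.0574, 0.0052, 0.0054, 0, 0, np.float64(8.06)]
[-0.0562, 0.0132, 0.0054, 0, 0, np.float64(8.06)]
[-0.0462, 0.0063, 0.016, 0, 0, np.float64(-0.0)]
[-0.0462, 0.0063, 0.016, 0, 0, np.float64(-0.0)]
[-0.0462, 0.0063, 0.016, 0, 0, np.float64(-0.0)]
[-0.0462, 0.0063, 0.016, 0, 0, np.float64(-0.0)]
[-0.0462, 0.0063, 0.016, 0, 0, np.float64(-0.0)]
```

Tracks well.

```bash
python3 -m creep '[[-0.0566,-0.011,0.0054,0,0,8.06,1],[-0.0576,-0.0029,0.0054,0,0,8.06,1],[-0.0574,0.0052,0.0054,0,0,8.06,1],[-0.0562,0.0132,0.0054,0,0,8.06,1],[-0.0462,0.0063,0.016,0,0,0,1],[-0.0462,0.0063,0.016,0,0,0,1],[-0.0462,0.0063,0.016,0,0,0,1],[-0.0462,0.0063,0.016,0,0,0,1],[-0.0462,0.0063,0.016,0,0,0,1],[0,0,0,0,0,0,1]]'
python3 -c "
from h import *
plan((.4817,-.232,.026,-2.45))"
```

```text
t: 3.65
tcp_pos: [0.4806, -0.2345, 0.1287]
tool_rot: [-2.272, -2.17, 0.005]
ft_force: [0.1, 0.3, -0.6]
width: 0.0852
grip_force: 0.0
t 3.65 pos [ 0.4806 -0.2345  0.1287] th -2.65 tilt [-0.0024 -0.0022] w 0.0852 F [ 0.1  0.3 -0.6] grip 0.0
[0.0013, 0.0005, 0.0513, 0, 0, np.float64(-0.1)]
[0.0013, 0.0005, 0.0513, 0, 0, np.float64(-0.1)]
```

```bash
python3 -m creep '[[0.001,0.0005,0.05,0,0,0,1],[0.001,0,0.035,0,0,0,1],[0,0,0.018,0,0,0,1],[0,0,0,0,0,0,1],[0,0,0,0,0,0,0],[0,0,0,0,0,0,0],[0,0,0,0,0,0,0],[0,0,0,0,0,0,0],[0,0,0,0,0,0,0]]' 40
python3 - <<'E'
from h import *
plan()
for n in ("top","side"):
    im,d=camera(n); np.savez(n+"1.npz",im=im,d=d); 
cv2.imwrite("pics/g1.png",cv2.resize(im[240:400,220:440,::-1],None,fx=3,fy=3))
E
```

```text
t: 4.78
tcp_pos: [0.4832, -0.2285, 0.0273]
tool_rot: [2.265, 2.176, 0.001]
ft_force: [-1.5, 1.2, 7.3]
width: 0.0229
grip_force: 39.0
t 4.78 pos [ 0.4832 -0.2285  0.0273] th -2.29 tilt [0.0008 0.    ] w 0.0229 F [-1.5  1.2  7.3] grip 39.0
```

View pics/g1.png

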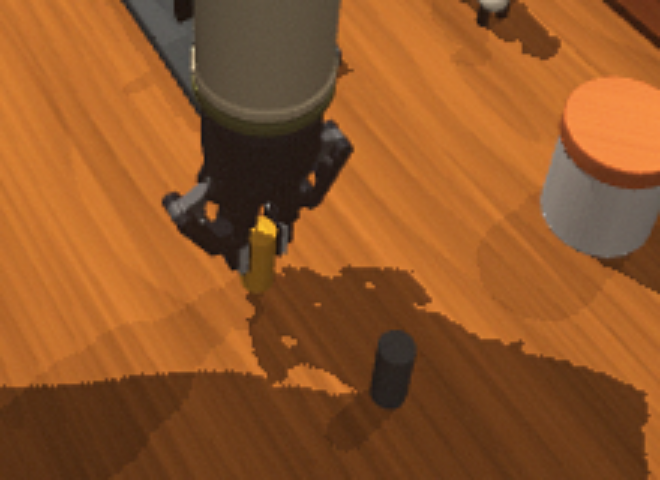

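The side crop shows the brass die between the pads, standing upright. The steel die is untouched.

```bash
python3 -c "
from h import *
plan((.4832,-.2285,.15,-2.45),(.5944,.0735,.15,-2.45),(.5944,.0735,.1,-2.45))"
```

```text
t 4.88 pos [ 0.4833 -0.2285  0.0273] th -2.28 tilt [ 0.0008 -0.    ] w 0.0229 F [-2.6  1.4  6.3] grip 39.0
[-0.0, -0.0, -0.0409, 0, 0, np.float64(0.06)]
[-0.0, -0.0, -0.0409, 0, 0, np.float64(0.06)]
[-0.0, -0.0, -0.0409, 0, 0, np.float64(0.06)]
[0.0511, 0.0164, -0.0, 0, 0, np.float64(-0.0)]
[0.0511, 0.0164, -0.0, 0, 0, np.float64(-0.0)]
[0.0511, 0.0164, -0.0, 0, 0, np.float64(-0.0)]
[0.0511, 0.0164, -0.0, 0, 0, np.float64(-0.0)]
[0.0511, 0.0164, -0.0, 0, 0, np.float64(-0.0)]
[0.0511, 0.0164, -0.0, 0, 0, np.float64(-0.0)]
[0.0, 0.0, 0.05, 0, 0, np.float64(-0.0)]
```

```bash
python3 -m creep '[[0,0,-0.03,0,0,0.15,0],[0,0,-0.05,0,0,0,0],[0,0,-0.042,0,0,0,0],[0.0511,0.0164,0,0,0,0,0],[0.0511,0.0164,0,0,0,0,0],[0.0511,0.0164,0,0,0,0,0],[0.0511,0.0164,0,0,0,0,0],[0.0511,0.0164,0,0,0,0,0],[0.0511,0.0164,0,0,0,0,0],[0,0,0,0,0,0,0]]'
python3 -m creep '[[0,0,0.03,0,0,0,0],[0,0,0.02,0,0,0,0],[0,0,0,0,0,0,0],[0,0,0,0,0,0,0]]'
python3 - <<'E'
from h import *
plan()
for n in ("top","side"):
    im,d=camera(n); np.savez(n+"2.npz",im=im,d=d); 
cv2.imwrite("pics/g2.png",cv2.resize(im[160:270,220:350,::-1],None,fx=5,fy=5,interpolation=cv2.INTER_CUBIC))
P=cloud("side",d); hsv=cv2.cvtColor(im,cv2.COLOR_RGB2HSV).astype(int)
m=(abs(hsv[...,0]-24)<6)&(hsv[...,1]>140)&(hsv[...,2]>70)&(P[...,2]>.05)&(P[...,2]<.16)&(abs(P[...,0]-.594)<.04)&(abs(P[...,1]-.07)<.04)
v,u=np.nonzero(m);print(m.sum(),u.min(),u.max(),v.min(),v.max()); q=P[m]; print(q.mean(0),q.min(0),q.max(0))
E
```

```text
t: 6.12
tcp_pos: [0.5944, 0.0806, 0.1475]
tool_rot: [-2.257, -2.183, -0.0]
ft_force: [-0.2, 0.1, -0.9]
width: 0.0232
grip_force: 39.6
t: 6.62
tcp_pos: [0.5946, 0.0733, 0.0995]
tool_rot: [2.268, 2.173, 0.001]
ft_force: [0.6, 0.2, -0.8]
width: 0.0226
grip_force: 39.6
t 6.62 pos [0.5946 0.0733 0.0995] th -2.47 tilt [ 0.0007 -0.0001] w 0.0226 F [ 0.6  0.2 -0.8] grip 39.6
19 272 282 188 218
[0.59582388 0.07231261 0.12454969] [0.57211617 0.06479057 0.05054538] [0.60399724 0.08129105 0.13591706]
```

View pics/g2.png

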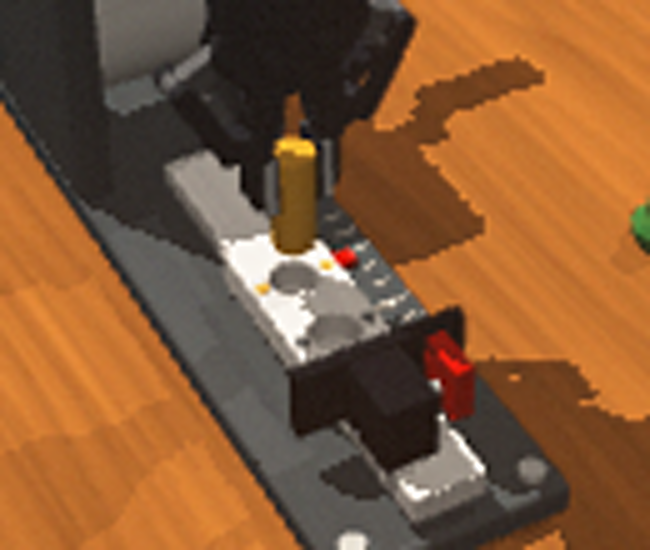

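Run:
```python
from h import *
z=np.load("side2.npz");im=z["im"];P=cloud("side",z["d"])
hsv=cv2.cvtColor(im,cv2.COLOR_RGB2HSV).astype(int)
sub=hsv[184:214,268:292]
m=(abs(sub[...,0]-23)<7)&(sub[...,1]>130)&(sub[...,2]>90)
l=cv2.connectedComponentsWithStats(m.astype(np.uint8)); i=1+np.argmax(l[2][1:,4]); m=l[1]==i
v,u=np.nonzero(m);u=u+268;v=v+184; print(l[2][i])
rows=[(y,u[v==y].min(),u[v==y].max()) for y in range(v.min(),v.max()+1)]; print(rows)
c=calibration("side"); f=210/np.tan(np.radians(c["vfov"])/2); T=np.linalg.inv(np.array(c["world_from_camera"]))
a=np.linspace(0,2*np.pi,90)
def silh(x,y,z0):
    pts=np.array([[x+.012*np.cos(t),y+.012*np.sin(t),zz] for t in a for zz in (z0,z0+.06)])
    q=pts@T[:3,:3].T+T[:3,3]; return q[:,:2]/q[:,2:]*f+[c["cx"],c["cy"]]
from scipy.optimize import least_squares
obs=np.column_stack([u,v])
best=None
for dx in np.arange(-.006,.0061,.0005):
  for dy in np.arange(-.008,.0081,.0005):
    g=np.zeros((420*4,560*4),np.uint8); h=cv2.convexHull((silh(.5945+dx,.0704+dy,.0722).astype(np.float32)+.5)*4)
    cv2.fillConvexPoly(g,h.astype(int),1); g=g.reshape(420,4,560,4).mean((1,3))
    M=np.zeros((420,560));M[obs[:,1],obs[:,0]]=1
    e=((g-M)[180:216,262:300]**2).sum()
    if best is None or e<best[0]: best=(e,.5945+dx,.0704+dy)
print(best)
```

```text
[  6   3   9  24 167]
[(187, np.int64(278), np.int64(278)), (188, np.int64(275), np.int64(282)), (189, np.int64(275), np.int64(282)), (190, np.int64(275), np.int64(282)), (191, np.int64(275), np.int64(282)), (192, np.int64(276), np.int64(282)), (193, np.int64(276), np.int64(282)), (194, np.int64(276), np.int64(282)), (195, np.int64(276), np.int64(282)), (196, np.int64(276), np.int64(282)), (197, np.int64(276), np.int64(282)), (198, np.int64(276), np.int64(282)), (199, np.int64(277), np.int64(282)), (200, np.int64(277), np.int64(282)), (201, np.int64(276), np.int64(282)), (202, np.int64(277), np.int64(282)), (203, np.int64(276), np.int64(282)), (204, np.int64(274), np.int64(282)), (205, np.int64(274), np.int64(282)), (206, np.int64(274), np.int64(282)), (207, np.int64(274), np.int64(282)), (208, np.int64(275), np.int64(281)), (209, np.int64(275), np.int64(281)), (210, np.int64(276), np.int64(280))]
(np.float64(46.16796875), np.float64(0.5940000000000001), np.float64(0.07190000000000002))
```

```bash
python3 -m creep '[[-0.0006,-0.0004,0.015,0,0,0,0],[0,0,0.01,0,0,0,0],[0,0,0.004,0,0,0,0],[0,0,0.002,0,0,0,0],[0,0,0,0,0,0,0]]'; python3 -c "
from h import *
plan()"
```

```text
t: 7.35
tcp_pos: [0.5938, 0.0732, 0.0676]
tool_rot: [-2.268, -2.174, 0.0]
ft_force: [0.3, -0.0, -1.7]
width: 0.0228
grip_force: 39.6
t 7.35 pos [0.5938 0.0732 0.0676] th -2.43 tilt [-0.0002 -0.0001] w 0.0228 F [ 0.3 -0.  -1.7] grip 39.6
```

```bash
python3 -m creep '[[0,0,0.005,0,0,0,0],[0,0,0.003,0,0,0,0],[0,0,0.001,0,0,0,0],[0,0,0,0,0,0,0]]'; python3 -m creep '[[0,0,0.001,0,0,0,0],[0,0,0.001,0,0,0,0],[0,0,0,0,0,0,0]]'
```

```text
t: 7.85
tcp_pos: [0.5937, 0.0733, 0.0586]
tool_rot: [-2.268, -2.174, 0.0]
ft_force: [0.4, 0.5, -1.7]
width: 0.0229
grip_force: 39.6
t: 8.22
tcp_pos: [0.594, 0.0733, 0.0574]
tool_rot: [2.268, 2.174, 0.001]
ft_force: [-1.8, -0.4, 4.9]
width: 0.0228
grip_force: 40.4
```

```bash
python3 -m creep '[[0,0,0,0,0,0,1],[0,0,0,0,0,0,1],[0,0,0,0,0,0,1],[0,0,-0.03,0,0,0,1],[0,0,-0.06,0,0,0,1],[0,0,0,0,0,0,1]]'; python3 -c "
from h import *
plan((.511,-.347,.148,-2.45),(.511,-.347,.027,-2.45))"
```

```text
t: 8.98
tcp_pos: [0.5969, 0.073, 0.1518]
tool_rot: [2.265, 2.17, 0.012]
ft_force: [-0.1, -0.5, 0.3]
width: 0.0855
grip_force: 0.0
t 8.97 pos [0.5969 0.073  0.1518] th -2.45 tilt [0.0086 0.0018] w 0.0855 F [-0.1 -0.5  0.3] grip 0.0
[-0.0529, -0.0085, 0.0005, 0, 0, np.float64(-0.0)]
[-0.0529, -0.0085, 0.0005, 0, 0, np.float64(-0.0)]
[-0.0529, -0.0085, 0.0005, 0, 0, np.float64(-0.0)]
[-0.0529, -0.0085, 0.0005, 0, 0, np.float64(-0.0)]
[-0.0529, -0.0085, 0.0005, 0, 0, np.float64(-0.0)]
[-0.0529, -0.0085, 0.0005, 0, 0, np.float64(-0.0)]
[-0.0529, -0.0085, 0.0005, 0, 0, np.float64(-0.0)]
[-0.0529, -0.0085, 0.0005, 0, 0, np.float64(-0.0)]
[0.0, 0.0, 0.0403, 0, 0, np.float64(-0.0)]
[0.0, 0.0, 0.0403, 0, 0, np.float64(-0.0)]
[0.0, 0.0, 0.0403, 0, 0, np.float64(-0.0)]
```

```bash
python3 -m creep '[[-0.0529,-0.0081,0,0,0,0,1],[-0.0529,-0.0081,0,0,0,0,1],[-0.0529,-0.0081,0,0,0,0,1],[-0.0529,-0.0081,0,0,0,0,1],[-0.0529,-0.0081,0,0,0,0,1],[-0.0529,-0.0081,0,0,0,0,1],[-0.0529,-0.0081,0,0,0,0,1],[-0.0529,-0.0081,0,0,0,0,1],[0,0,0,0,0,0,1],[0,0,0,0,0,0,1]]'
python3 - <<'E'
from h import *
plan((.511,-.347,.027,-2.45))
im,d=camera("side"); np.savez("side3.npz",im=im,d=d)
cv2.imwrite("pics/g3.png",cv2.resize(im[160:400,220:440,::-1],None,fx=2.5,fy=2.5,interpolation=cv2.INTER_CUBIC))
E
```

```text
t: 10.22
tcp_pos: [0.5111, -0.3465, 0.1459]
tool_rot: [-2.268, -2.173, -0.0]
ft_force: [0.7, -0.0, 0.8]
width: 0.0858
grip_force: 0.0
t 10.22 pos [ 0.5111 -0.3465  0.1459] th -2.45 tilt [-0.0007  0.0008] w 0.0858 F [ 0.7 -0.   0.8] grip 0.0
[-0.0002, -0.0, 0.0396, 0, 0, np.float64(0.0)]
[-0.0002, -0.0, 0.0396, 0, 0, np.float64(0.0)]
[-0.0002, -0.0, 0.0396, 0, 0, np.float64(0.0)]
```

View pics/g3.png

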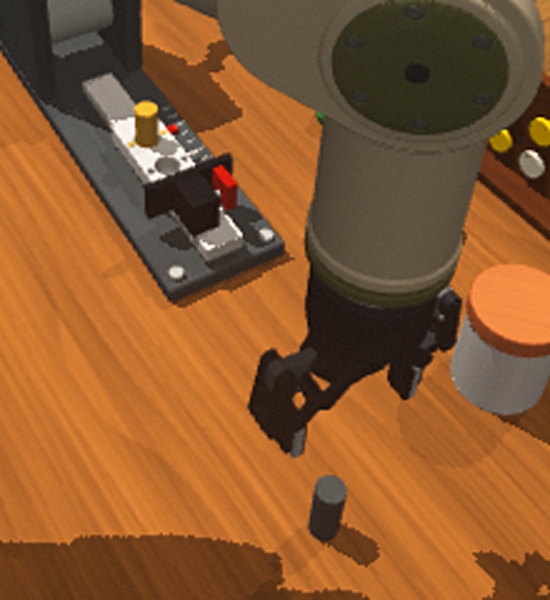

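The brass die is seated in the press bore at about (147,122) of the crop. The open gripper hovers over the steel die at (327,508).

```bash
python3 -m creep '[[0,0,0.045,0,0,0,1],[0,0,0.045,0,0,0,1],[0,0,0.028,0,0,0,1],[0,0,0,0,0,0,1],[0,0,0,0,0,0,0],[0,0,0,0,0,0,0],[0,0,0,0,0,0,0],[0,0,0,0,0,0,0],[0,0,0,0,0,0,0]]' 40
python3 - <<'E'
from h import *
s=r.sense(); p=s["tcp_pos"]
plan((p[0],p[1],.152,-2.45),(.5926,.0259,.152,-2.45),(.5926,.0259,.1,-2.45))
E
```

```text
t: 11.4
tcp_pos: [0.5116, -0.3471, 0.0297]
tool_rot: [2.267, 2.173, 0.001]
ft_force: [-0.3, 0.9, 6.0]
width: 0.0225
grip_force: 39.2
t 11.4 pos [ 0.5116 -0.3471  0.0297] th -2.43 tilt [ 0.0013 -0.0004] w 0.0225 F [-0.3  0.9  6. ] grip 39.2
[0.0, 0.0, -0.0408, 0, 0, np.float64(0.01)]
[0.0, 0.0, -0.0408, 0, 0, np.float64(0.01)]
[0.0, 0.0, -0.0408, 0, 0, np.float64(0.01)]
[0.0537, 0.0093, -0.0, 0, 0, np.float64(-0.0)]
[0.0537, 0.0093, -0.0, 0, 0, np.float64(-0.0)]
[0.0537, 0.0093, -0.0, 0, 0, np.float64(-0.0)]
[0.0537, 0.0093, -0.0, 0, 0, np.float64(-0.0)]
[0.0537, 0.0093, -0.0, 0, 0, np.float64(-0.0)]
[0.0537, 0.0093, -0.0, 0, 0, np.float64(-0.0)]
[0.0537, 0.0093, -0.0, 0, 0, np.float64(-0.0)]
[0.0, 0.0, 0.052, 0, 0, np.float64(-0.0)]
```

```bash
python3 -m creep '[[0,0,-0.03,0,0,0,0],[0,0,-0.05,0,0,0,0],[0,0,-0.042,0,0,0,0],[0.0536,0.0092,0,0,0,0,0],[0.0536,0.0092,0,0,0,0,0],[0.0536,0.0092,0,0,0,0,0],[0.0536,0.0092,0,0,0,0,0],[0.0536,0.0092,0,0,0,0,0],[0.0536,0.0092,0,0,0,0,0],[0.0536,0.0092,0,0,0,0,0]]'
python3 -m creep '[[0,0,0,0,0,0,0],[0,0,0.03,0,0,0,0],[0,0,0.022,0,0,0,0],[0,0,0,0,0,0,0],[0,0,0,0,0,0,0]]'
python3 - <<'E'
from h import *
plan((.592,.0252,.1,-2.45))
im,d=camera("side"); np.savez("side4.npz",im=im,d=d)
cv2.imwrite("pics/g4.png",cv2.resize(im[160:270,220:350,::-1],None,fx=5,fy=5,interpolation=cv2.INTER_CUBIC))
E
```

```text
t: 12.65
tcp_pos: [0.5913, 0.0271, 0.1506]
tool_rot: [-2.268, -2.174, 0.0]
ft_force: [0.1, 0.3, -2.2]
width: 0.0228
grip_force: 39.6
t: 13.28
tcp_pos: [0.5917, 0.0247, 0.0995]
tool_rot: [2.268, 2.173, 0.001]
ft_force: [0.3, -0.0, -1.0]
width: 0.0226
grip_force: 39.5
t 13.28 pos [0.5917 0.0247 0.0995] th -2.47 tilt [ 0.0008 -0.0002] w 0.0226 F [ 0.3 -0.  -1. ] grip 39.5
[0.0005, 0.0002, -0.0005, 0, 0, np.float64(-0.02)]
```

View pics/g4.png

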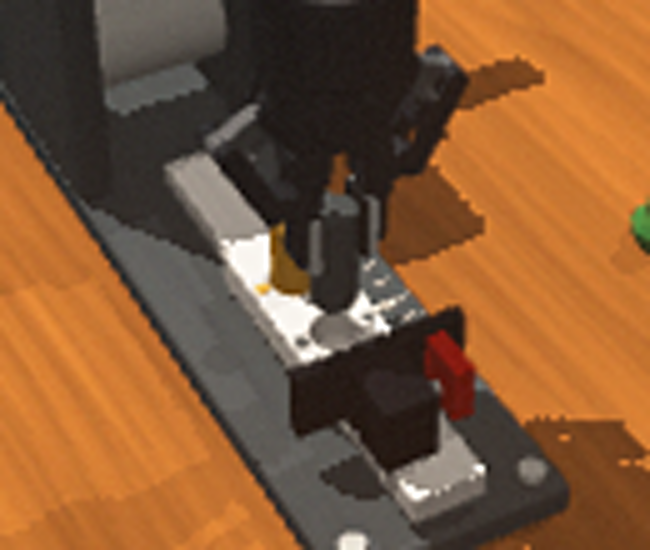

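The steel die hangs straight above the handle bore: its foot is at (336,305) and the bore at (334,330). Descending.

```bash
python3 -m creep '[[0.0005,0,0.015,0,0,0,0],[0,0,0.008,0,0,0,0],[0,0,0.004,0,0,0,0],[0,0,0.002,0,0,0,0],[0,0,0,0,0,0,0]]'
```

```text
t: 13.95
tcp_pos: [0.5913, 0.0258, 0.0696]
tool_rot: [-2.268, -2.174, 0.0]
ft_force: [0.1, 0.3, -1.7]
width: 0.0229
grip_force: 39.6
```

Already 8 mm inside the bore with no load.

```bash
python3 -m creep '[[0,0,0.005,0,0,0,0],[0,0,0.003,0,0,0,0],[0,0,0.001,0,0,0,0],[0,0,0.001,0,0,0,0],[0,0,0.0005,0,0,0,0],[0,0,0,0,0,0,0]]'
```

```text
t: 14.7
tcp_pos: [0.5915, 0.0258, 0.0597]
tool_rot: [-2.268, -2.174, -0.001]
ft_force: [-3.3, -0.9, 5.6]
width: 0.0228
grip_force: 40.2
```

```bash
python3 -m creep '[[0,0,0,0,0,0,0.87],[0,0,0,0,0,0,0.87],[0,0,0,0,0,0,0.87],[0,0,-0.03,0,0,0,0.87],[0,0,-0.06,0,0,0,0.87],[-0.04,0.0002,0,0,0,0,0.87],[-0.0407,0.0002,0,0,0,0,0.87],[0,0,0,0,0,0,0.87],[0,0,0.02,0,0,0,0.87],[0,0,0,0,0,0,0.87]]'
python3 - <<'E'
from h import *
plan((.5885,-.0548,.05,-2.45))
im,d=camera("side"); np.savez("side5.npz",im=im,d=d)
cv2.imwrite("pics/g5.png",cv2.resize(im[160:270,220:350,::-1],None,fx=5,fy=5,interpolation=cv2.INTER_CUBIC))
E
```

```text
t: 15.95
tcp_pos: [0.5874, -0.0536, 0.1277]
tool_rot: [-2.265, -2.173, 0.003]
ft_force: [0.4, 0.3, 0.4]
width: 0.0745
grip_force: 0.0
t 15.95 pos [ 0.5874 -0.0536  0.1277] th -2.37 tilt [-0.0031  0.0003] w 0.0745 F [0.4 0.3 0.4] grip 0.0
[-0.0006, 0.0006, 0.0388, 0, 0, np.float64(0.04)]
[-0.0006, 0.0006, 0.0388, 0, 0, np.float64(0.04)]
```

View pics/g5.png

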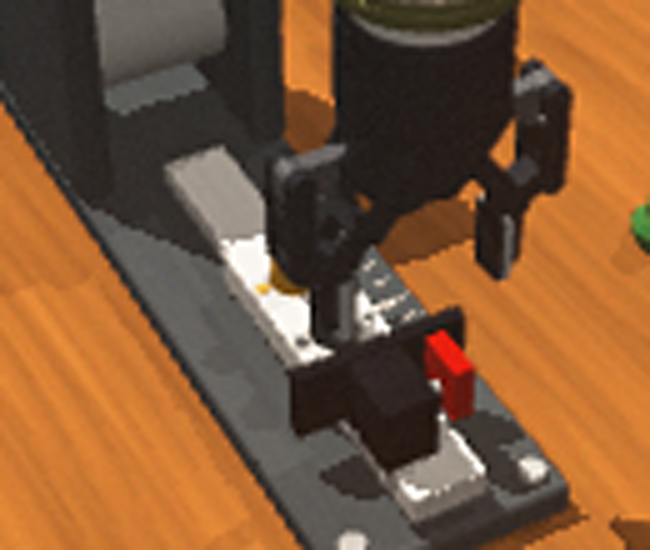

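Gripper straddles the stem and open lever from above, and the steel die is home behind it. Lowering.

```bash
python3 -m creep '[[0,0.0006,0.04,0,0,0,0.87],[0,0.0002,0.03,0,0,0,0.87],[0,0,0.011,0,0,0,0.87],[0,0,0,0,0,0,0.87],[0.006,0,0,0,0,0,0.87],[0.004,0,0,0,0,0,0.87],[0.002,0,0,0,0,0,0.87],[0,0,0,0,0,0,0.87]]'
python3 - <<'E'
from h import *
plan()
im,d=camera("top"); np.savez("top6.npz",im=im,d=d); print(d[190,264],d[191,281])
im2,d=camera("side"); np.savez("side6.npz",im=im2,d=d)
a=cv2.resize(im[170:235,235:335,::-1],(600,390),interpolation=cv2.INTER_CUBIC)
b=cv2.resize(im2[180:270,240:345,::-1],None,fx=2.3,fy=2.3,interpolation=cv2.INTER_CUBIC)
o=np.zeros((600,600,3),np.uint8);o[:390]=a;o[390:390+b.shape[0],:b.shape[1]]=b; cv2.imwrite("pics/g6.png",o)
E
```

```text
t: 17.0
tcp_pos: [0.5898, -0.0425, 0.0484]
tool_rot: [2.267, 2.174, 0.001]
ft_force: [0.8, -0.4, -0.1]
width: 0.0746
grip_force: 0.0
t 17.0 pos [ 0.5898 -0.0425  0.0484] th -2.39 tilt [0.0003 0.0001] w 0.0746 F [ 0.8 -0.4 -0.1] grip 0.0
1.1329347 1.1290519
```

View pics/g6.png

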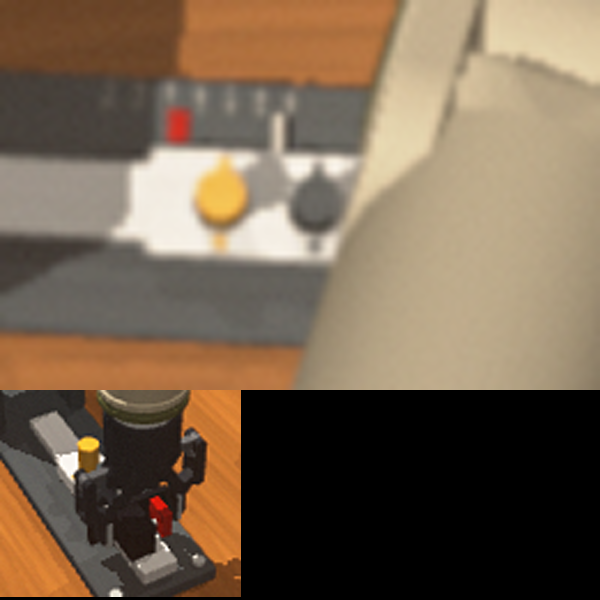

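Top view: both dies are seated and the index line is at (278,130), right of the red mark at (178,125). Pushing about 40 mm first.

```bash
cat > m.py <<'E'
from h import *
plan()
im,d=camera("top"); P=cloud("top",d); i=im.astype(int)
ax=np.array([.043,.999])
sub=np.zeros((420,560),bool); sub[180:197,245:300]=True
X,Y,Z=P[...,0],P[...,1],P[...,2]
red=sub&(i[...,0]>110)&(i[...,1]<70)&(i[...,2]<70)
wr=red*np.clip(i[...,0]-i[...,1]-60,0,None)
# centroids in pixels -> world at measured heights
v,u=np.mgrid[0:420,0:560]
cu,cv_=(wr*u).sum()/wr.sum(),(wr*v).sum()/wr.sum(); m=at_z("top",cu,cv_,.0265)
# index: bright columns near x .632..0.642
lum=i.min(-1).astype(float)
pts=[]
for row in range(185,193):
    l=lum[row,250:300]; k=np.argmax(l); pts.append((row,k+250,int(l[k])))
print("mark px",cu,cv_,m.round(4)); print(pts)
print(lum[186:194,255:292].astype(int) if False else "")
for row in (188,189,190):
    l=np.clip(lum[row,250:300]-110,0,None); 
    if l.sum()>0:
        cu2=(l*np.arange(250,300)).sum()/l.sum(); q=at_z("top",cu2,row,.0315); print(row,cu2,q.round(4),"dist along y",((m-q)[:2]@ax).round(4))
np.savez("topm.npz",im=im)
cv2.imwrite("pics/m.png",cv2.resize(im[175:225,240:310,::-1],None,fx=10,fy=10,interpolation=cv2.INTER_CUBIC))
E
python3 -m creep '[[0.006,0,0,0,0,0,0.87],[0.006,0,0,0,0,0,0.87],[0.006,0,0,0,0,0,0.87],[0.006,0,0,0,0,0,0.87],[0.006,0,0,0,0,0,0.87],[0.006,0,0,0,0,0,0.87],[0.004,0,0,0,0,0,0.87],[0,0,0,0,0,0,0.87],[0,0,0,0,0,0,0.87]]'; python3 m.py
```

```text
t: 18.23
tcp_pos: [0.5916, -0.0028, 0.0482]
tool_rot: [2.268, 2.174, 0.0]
ft_force: [1.3, -3.6, 0.4]
width: 0.0743
grip_force: 1.5
t 18.23 pos [ 0.5916 -0.0028  0.0482] th -2.42 tilt [0.0004 0.0001] w 0.0743 F [ 1.3 -3.6  0.4] grip 1.5
mark px 264.2566265060241 190.80481927710844 [0.6353 0.0918 0.0265]
[(185, np.int64(281), 162), (186, np.int64(279), 164), (187, np.int64(278), 166), (188, np.int64(278), 166), (189, np.int64(278), 169), (190, np.int64(268), 175), (191, np.int64(268), 181), (192, np.int64(268), 178)]

188 285.3193997856377 [0.6427 0.03   0.0315] dist along y 0.0614
189 284.299481865285 [0.6398 0.033  0.0315] dist along y 0.0585
190 283.7524752475247 [0.6368 0.0346 0.0315] dist along y 0.0571
```

View pics/m.png

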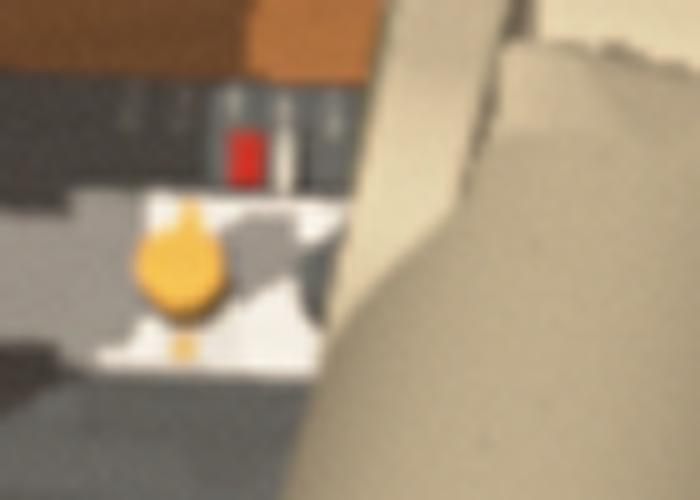

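Index line at crop (285,160) and mark centre at (247,160), so about 11 mm remain.

```bash
python3 -m creep '[[0.004,0,0,0,0,0,0.87],[0.004,0,0,0,0,0,0.87],[0.002,0,0,0,0,0,0.87],[0.001,0,0,0,0,0,0.87],[0,0,0,0,0,0,0.87],[0,0,0,0,0,0,0.87]]'; python3 m.py >/dev/null
python3 - <<'E'
from h import *
plan()
im=np.load("topm.npz")["im"]; print(im[186:197,258:274].tolist() and "")
for c in range(3): print("RGB"[c]); print(im[187:196,259:273,c])
im,d=camera("side"); np.savez("side7.npz",im=im,d=d)
E
```

```text
t: 19.02
tcp_pos: [0.592, 0.008, 0.0483]
tool_rot: [2.268, 2.174, 0.0]
ft_force: [2.1, -3.5, 1.4]
width: 0.0743
grip_force: 1.9
t 19.07 pos [0.592  0.008  0.0483] th -2.43 tilt [ 0.0003 -0.    ] w 0.0743 F [ 2.5 -4.3  1.5] grip 1.9

R
[[ 79  84 101 114 131 126 120 114 121 138 116 127 185 220]
 [ 76  84 104 127 165 177 164 135 118 124 112 138 200 224]
 [ 73  85 105 134 187 212 190 154 117 110 110 148 216 225]
 [ 75  85 105 136 192 221 189 147 115 105 113 163 223 228]
 [ 73  84 105 136 198 220 176 137 113 105 123 175 224 227]
 [ 76  82 102 142 199 218 166 126 110 105 133 192 226 229]
 [ 98  97 105 125 173 195 150 111 101 100 143 213 229 228]
 [175 169 149 132 151 184 171 152 141 137 167 223 232 228]
 [229 224 206 167 176 218 228 232 232 226 214 228 231 229]]
G
[[ 73  80  99 105 109 106 106 104 116 131 111 116 166 198]
 [ 71  80 100  98  94 111 119  96 106 122 108 126 179 203]
 [ 67  81  99  99 100 134 127  91  99 109 104 135 195 207]
 [ 71  83 100 101 114 155 131  86  96 105 109 148 202 211]
 [ 69  80 101  97 121 161 122  81  99 103 117 159 203 210]
 [ 72  78  96  99 117 157 113  75  9
[... 182 characters left out ...]
 196 212 216 213]]
B
[[ 66  73  93  97 100  98  99  98 108 121 101  98 134 162]
 [ 65  74  93  90  84  99 106  87  98 110  98 103 145 165]
 [ 60  75  93  92  87 116 109  81  91  99  93 110 158 169]
 [ 64  75  93  92 100 137 113  77  90  97  96 121 163 171]
 [ 62  74  96  89 107 141 107  72  93  97 103 128 165 173]
 [ 64  72  90  92 102 138  97  68  91  96 106 141 169 173]
 [ 86  86  94  89 101 135 100  72  86  88 109 156 174 173]
 [154 150 133 112 120 150 143 131 124 117 129 165 178 174]
 [203 197 182 148 152 191 202 209 209 196 170 174 176 175]]m.py:11: RuntimeWarning: invalid value encountered in scalar divide
  cu,cv_=(wr*u).sum()/wr.sum(),(wr*v).sum()/wr.sum(); m=at_z("top",cu,cv_,.0265)
```

Run:
```python
from h import *
ax=np.array([.043,.999])
# side: mark from the first picture, index now
s0=np.load("side.npz")["im"].astype(int); s7=np.load("side7.npz")["im"].astype(int)
np.set_printoptions(linewidth=200)
print(s0[205:218,284:296,0]-s0[205:218,284:296,1]); print("now R-G"); print(s7[205:218,284:296,0]-s7[205:218,284:296,1]); print("now B"); print(s7[205:218,284:296,2])
t0=np.load("top.npz")["im"].astype(int); w=np.clip((t0[...,0]-t0[...,1])[186:195,259:270]-40,0,None); print(w); print((w.sum(0)*np.arange(259,270)).sum()/w.sum())
```

```text
[[  6   7   6   4   2   8  10  22  45  44  42  46]
 [  6   5   4   8   9   9   8   8  31  47  43  43]
 [  6   5   6   6   6   7   5   6  10  31  44  43]
 [  9   3   3   5   1   2   3   0   0   7  30  48]
 [  7   7  -3  -6  17  82  -7   7   9   5   5  39]
 [  5   4 104 111 194 183 134  -3   1  -2   0  10]
 [  1   1  56 201 204 205 184  49  -1   1   0   1]
 [ 31  38  24 113 179 138  87  43  -1   7  11   4]
 [ 37  59  14   2  60  48  35   4   7  13   7   1]
 [  5   5   3   1   3   3   4   0   2   5   3   2]
 [  6   3   4   4   4   6  -1   3   4   4   3   1]
 [  5   4   5   4   5   4  11   2   4   2   6  14]
 [  4   4   4   4   5   4   7   7   0   1   2   5]]
now R-G
[[ 8  8  8 10  6  7 10  8  7  8  6 10]
 [ 8  9  6  7  6  6 10  8  7  7  9  8]
 [ 8  8  8  8  6  8  9  5  8  5  8  7]
 [ 9  7  7  7  9  8  8  9  8  7  6  7]
 [ 5  7  6  7  8  8  8  7 12 10  5 12]
 [ 7  7 13  9  6  8  7  6  4  4  0  5]
 [ 9  7  9  5  7  6  8 14 -1  1  0  3]
 [ 8  6  8 12 42 39 69 46  3  7  8  8]
 [ 7  7 10  0 54 39 41 15  9  9  8  5]
 [ 8  6 12 11 23 12  9  8  8  9  6  4]
 [ 9  8  7  8  8  8  8  8  9  8 15 91]
[... 491 characters left out ...]
6]
 [ 22  30 130 255 123  14  20  30  35  33  33  34]
 [ 19  54 157 172  48  24  33  35  33  31  24  22]
 [ 19  31  56  51  30  37  31  28  26  16  21  16]
 [ 24  32  32  30  24  23  17  17  19  16  19  15]
 [ 32  32  24  28  29  28  28  15  20  18  17  16]]
[[  0   0   0   0   0   0   0   0   0   0   0]
 [  0   0   0   0   0   0   0   0   0   0   0]
 [  0   0   0   0  40  57  48  14   0   0   0]
 [  0   0   0   0  70 107  98  46   0   0   0]
 [  0   0   0   0  75 117 109  45   0   0   0]
 [  0   0   0   1  81 121 108  40   0   0   0]
 [  0   0   0   5  85 116  99  34   0   0   0]
 [  0   0   0   0  43  60  49   4   0   0   0]
 [  0   0   0   0   0   0   0   0   0   0   0]]
264.2816985645933
```

Index sits over the band (column ≈264.0 against the mark's 264.28, under 1 mm past). I'll ease back half a millimetre, pause, then close slowly.

```bash
python3 -m creep '[[-0.0005,0,0,0,0,0,0.87],[0,0,0,0,0,0,0.87],[0,0,0,0,0,0,0.87],[0,0,0,0,0,0,0.87],[0,0,0,0,0,0,0.87],[0,0,0,0,0,0,0.87],[0,0,0,0,0,0,0.87],[0,0,0,0,0,0,0.87]]'; python3 -m creep '[[0,0,0,0,0,0,0.7],[0,0,0,0,0,0,0.6],[0,0,0,0,0,0,0.55],[0,0,0,0,0,0,0.5],[0,0,0,0,0,0,0.4],[0,0,0,0,0,0,0],[0,0,0,0,0,0,0],[0,0,0,0,0,0,0]]' 50
python3 - <<'E'
from h import *
plan()
im,d=camera("top"); G=im[187:195,259:273].astype(int); print(G[...,1]); print(G[...,0]-G[...,1])
im2,d=camera("side"); cv2.imwrite("pics/end.png",np.hstack([cv2.resize(x,(390,400),interpolation=cv2.INTER_CUBIC) for x in (im[175:225,240:290,::-1],im2[170:270,240:340,::-1])]))
E
```

```text
t: 20.12
tcp_pos: [0.5917, 0.0076, 0.0482]
tool_rot: [-2.268, -2.174, 0.0]
ft_force: [1.4, -3.6, 2.8]
width: 0.0744
grip_force: 1.7
t: 21.12
tcp_pos: [0.5877, 0.0074, 0.0487]
tool_rot: [-2.264, -2.168, 0.007]
ft_force: [-23.3, -2.6, 25.9]
width: 0.0416
grip_force: 49.9
t 21.12 pos [0.5877 0.0074 0.0487] th -2.48 tilt [-0.0083  0.0019] w 0.0416 F [-23.3  -2.6  25.9] grip 49.9
[[ 72  80  98 106 109 106 108 102 112 130 112 103 128 179]
 [ 69  81  98  99  92 112 124  93  95 118 108 106 139 192]
 [ 68  81  99  96  86 122 150  97  81 103 104 109 145 198]
 [ 70  82 101  97  84 124 157  99  79 100 101 113 158 201]
 [ 68  81 100  95  87 130 161 106  91 103 105 124 174 207]
 [ 68  81  99  96  93 139 155 105  96 102 100 134 192 209]
 [ 91  96 102  95  97 135 139 101  93  91  92 138 200 214]
 [166 160 141 120 127 157 158 142 134 131 128 152 204 215]]
[[  6   4   4   9  22  20  14   7   6   7   4   5  14  20]
 [  6   4   4  28  71  69  48  28   8   4   4   4  15  19]
 [  4   4   5  36  97  94  60  40  13   2   3   6  16  21]
 [  6   4   4  37 102 100  62  44  12   3   4   7  16  21]
 [  4   3   4  41 103  96  63  48  15   2   3  11  21  20]
 [  4   3   5  43 101  87  62  50  15   2   4  12  21  18]
 [  6   4   5  29  67  57  48  36  10   3   6  14  22  16]
 [  8   8   8  11  22  22  20  15  10   8   9  16  21  15]]
```

View pics/end.png

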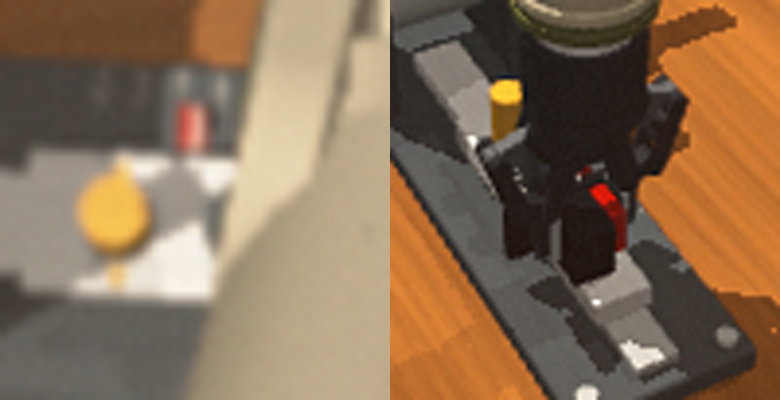

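Lever closed (width 41.6 mm). The index is about 1.2 mm short, and the hand carries some side load, so I'll trim both.

```bash
python3 -m creep '[[0.0006,-0.0015,-0.0005,0,0,0,0],[0.0006,-0.0015,-0.0005,0,0,0,0],[0,0,0,0,0,0,0],[0,0,0,0,0,0,0],[0,0,0,0,0,0,0]]'
python3 - <<'E'
from h import *
plan()
im,d=camera("top"); G=im[187:195,259:273].astype(int); print(G[2:6,:,1]); print((G[...,0]-G[...,1])[2:6])
E
```

```text
t: 21.85
tcp_pos: [0.5876, 0.0088, 0.0489]
tool_rot: [-2.267, -2.172, 0.003]
ft_force: [-5.7, -3.4, 5.8]
width: 0.041
grip_force: 55.7
t 21.85 pos [0.5876 0.0088 0.0489] th -2.45 tilt [-0.0026  0.0002] w 0.041 F [-5.7 -3.4  5.8] grip 55.7
[[ 69  80 100 100 115 151 110  78  98 111 106 140 189 204]
 [ 67  82 101  99 121 158 109  76  95 103 107 144 196 205]
 [ 69  81  99  96 119 158 108  77  97 102 107 153 199 208]
 [ 67  80  97  99 122 164 113  74  96 101 118 168 204 208]]
[[ 5  3  4 34 74 61 63 67 21  1  6 13 22 20]
 [ 5  3  4 35 73 61 63 64 20  2  5 14 22 21]
 [ 6  4  5 40 78 61 60 60 14  2  8 19 22 18]
 [ 6  2  6 41 80 57 52 52 14  3  9 17 20 18]]
```

```bash
python3 -m creep '[[-0.0003,0,0,0,0,0,0],[0,0,0,0,0,0,0],[0,0,0,0,0,0,0],[0,0,0,0,0,0,0]]'
python3 - <<'E'
from h import *
plan()
im,d=camera("top"); G=im[187:195,259:273].astype(int); print(G[2:6,:,1])
print(r.sign_off())
E
```

```text
t: 22.4
tcp_pos: [0.5876, 0.0086, 0.0489]
tool_rot: [-2.267, -2.172, 0.003]
ft_force: [-6.0, -3.0, 5.9]
width: 0.0413
grip_force: 55.7
t 22.4 pos [0.5876 0.0086 0.0489] th -2.44 tilt [-0.0026  0.0004] w 0.0413 F [-6.  -3.   5.9] grip 55.7
[[ 71  82 101  99 114 148 119  85 100 109 105 136 190 202]
 [ 71  82  99 101 120 157 112  77  98 104 108 141 195 205]
 [ 70  82  99  98 119 159 110  75  96 103 110 151 200 209]
 [ 70  80  96  99 116 158 107  76  98 101 115 163 203 208]]
the job is handed in; nothing more can be done
None
```

I handed the job in at 22.4 s: both dies are home in their bores, the cam lever is closed (41 mm across stem and lever), and the gripper is holding the tongue with its index line within about 1 mm of the mark; the line slipped back about 2 mm as the lever closed, and I pushed it back to the mark afterwards.

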